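Seat the battery, then hold the cover over its posts

TASK

First put the dark battery pack gently, without dropping it, flat into its seat between the grey ribs of the white chassis tray and let go of it. Then pick up the white cover plate by its rib and hold it level and still about 2 cm above the four brass posts, blue edge over blue edge, each hole centred over the threaded hole of its post, so that the screws could be started; finish while still holding it there in the gripper, touching neither posts nor tray. Leave the bottle, screwdriver, tape and screw box where they are.

Things in the scene. Friction and masses are not known exactly. Their poses are not given: they have to be found in the camera images.
- battery: Loose dark battery pack with an orange label on top, 100 (its x) x 48 (its y) x 36 mm (z), about 0.3 kg, lying flat on the bench. The origin is its centre, z up. Either way round is right in the seat.
- tray: White chassis tray, fixed to the bench, on the left or the right with the cover plate on the other side and the battery between. 190 (x) x 160 (y) mm, outer walls 25 mm tall and 4 mm thick, inner floor 6 mm above the bench, a blue mark on its +x wall, four brass posts 64 mm tall near the corners. Origin: centre of its underside, z up. Green boards beside the seat are decoration, under 5 mm high.
- seat (a point): Centre of the battery's seat, on the tray's inner floor; tray's axes. Grey ribs, 12 mm above that floor, leave the pack (long side along x) 4 mm of play all round: one across each end at |x| 54-58 mm, and on the long sides at |y| 28-32 mm, |x| 34-48 mm, so the middle 68 mm of each long side is open for fingers. Seated, the pack's centre is 18 mm above this point.
- cover_grip (a point): Centre of the grey solid grip rib, 70 (x) x 14 (y) x 30 mm tall, on the loose white cover plate; 19 mm above the plate's underside, over its centre of mass. Plate's axes, z up, +x to its blue-striped edge. Plate 180 (x) x 150 (y) x 4 mm, about 0.22 kg, flat on the bench, rib up; its four 10 mm holes fit only one way round, blue edge above the tray's blue mark.
- hole0 (a point): Centre of a 10 mm hole of the cover plate, on the plate's underside: the wide pair, by the blue edge (+x), +y side; (+78, +60) mm from the plate's middle, 19 mm below point cover_grip. Axes are the plate's.
- hole1 (a point): Centre of a 10 mm hole of the cover plate, on the plate's underside: the wide pair, by the blue edge (+x), -y side; (+78, -60) mm from the plate's middle, 19 mm below point cover_grip. Axes are the plate's.
- hole2 (a point): Centre of a 10 mm hole of the cover plate, on the plate's underside: the narrow pair (-x), +y side; (-78, +42) mm from the plate's middle, 19 mm below point cover_grip. Axes are the plate's.
- hole3 (a point): Centre of a 10 mm hole of the cover plate, on the plate's underside: the narrow pair (-x), -y side; (-78, -42) mm from the plate's middle, 19 mm below point cover_grip. Axes are the plate's.
- post0 (a point): Centre of the threaded hole (6 mm, dark) in the flat top of a brass post of the tray, 14 mm in diameter: the wide pair, by the blue edge (+x), +y side; (+78, +60) mm from the seat's centre, 58 mm above the inner floor, 64 mm above the bench. Axes are the tray's.
- post1 (a point): Centre of the threaded hole (6 mm, dark) in the flat top of a brass post of the tray, 14 mm in diameter: the wide pair, by the blue edge (+x), -y side; (+78, -60) mm from the seat's centre, 58 mm above the inner floor, 64 mm above the bench. Axes are the tray's.
- post2 (a point): Centre of the threaded hole (6 mm, dark) in the flat top of a brass post of the tray, 14 mm in diameter: the narrow pair (-x), +y side; (-78, +42) mm from the seat's centre, 58 mm above the inner floor, 64 mm above the bench. Axes are the tray's.
- post3 (a point): Centre of the threaded hole (6 mm, dark) in the flat top of a brass post of the tray, 14 mm in diameter: the narrow pair (-x), -y side; (-78, -42) mm from the seat's centre, 58 mm above the inner floor, 64 mm above the bench. Axes are the tray's.
- bottle: Bystander: a white squeeze bottle with a red nozzle, 44 mm across and 130 mm tall. Origin at its underside's centre.
- screwdriver: Bystander: a screwdriver with a black handle, lying flat.
- tape: Bystander: a roll of tan tape lying flat, 80 mm across, 22 mm tall. Origin at its underside's centre.
- screwbox: Bystander: a small open blue plastic box of screws, 90 x 70 x 30 mm. Origin at its underside's centre.
There are look-alikes about, which are no part of the job. What is shaped like the part that bears cover_grip but pink or purple is not meant.

How it is judged:
On the way, in this order (a step that is already met when the one before it is completed fails the run):
1. the battery pack lies in its seat, let go (x of battery in the frame of seat between -0.007 and 0.007 m and y of battery in the frame of seat between -0.007 and 0.007 m and z of battery in the frame of seat below 0.022 m and angle between battery's own z axis and vertical below 0.1 rad and contact force between battery and the fingers below 0.05 N), for 0.2 s.
2. the cover plate is lifted clear of the bench (height (world z) of cover_grip above 0.07 m and contact force between cover and the fingers above 0.5 N), for 0.2 s.
At the end, for the whole second after the job is handed in: The gripper holds the cover plate still and level (within 4 degrees), each of its four holes within 4 mm sideways of its post's threaded hole and 8 to 35 mm above it, touching neither tray nor battery; the battery lies flat on the seat's floor, within 7 mm of its centre, let go and at rest (all of step 1 and horizontal distance between hole0 and post0 below 0.004 m and z of hole0 in the frame of post0 between 0.008 and 0.035 m and horizontal distance between hole1 and post1 below 0.004 m and z of hole1 in the frame of post1 between 0.008 and 0.035 m and horizontal distance between hole2 and post2 below 0.004 m and z of hole2 in the frame of post2 between 0.008 and 0.035 m and horizontal distance between hole3 and post3 below 0.004 m and z of hole3 in the frame of post3 between 0.008 and 0.035 m and angle between cover_grip's own z axis and vertical below 0.07 rad and contact force between cover and the fingers above 0.5 N and contact force between cover and tray below 0.05 N and contact force between cover and battery below 0.05 N and linear speed of each of cover, battery below 0.02 m/s and angular speed of cover below 0.1 rad/s); the arm keeps its last pose, push and grip.
It fails at once if the bottle is moved by more than 3 cm (distance of bottle from where it was at the start of the episode above 0.03 m).
It fails at once if the screwdriver is moved by more than 3 cm (distance of screwdriver from where it was at the start of the episode above 0.03 m).
It fails at once if the tape is moved by more than 3 cm (distance of tape from where it was at the start of the episode above 0.03 m).
It fails at once if the screwbox is moved by more than 3 cm (distance of screwbox from where it was at the start of the episode above 0.03 m).
It fails at once if the battery is dropped (falls freely by more than about 13 mm) (contact force between battery and the fingers below 0.05 N and linear speed of battery above 0.5 m/s).
It also fails if it takes over 58 s, if anything falls off the work surface, if the arm or the gripper's body presses on something with over 40 N, if the wrist force passes 120 N, or if a joint passes its speed limit or range.

ROBOT

A 6-joint arm with a two-finger parallel gripper is mounted at the origin on the work surface. World frame = base frame: x ahead of the robot, y to its left, z up, the work surface at z = 0. Lengths are in m, angles in rad, forces in N, time in s.
With the tool pointing down it reaches from about 0.3 to 0.875 m from the base axis. Payload 6.4 kg.
Tool frame: the origin (TCP) lies between the finger pads; the fingertips stand tip_extent ahead of it and the grasp point (between the pads) lies 5 mm behind it (tip_extent is the distance from the TCP to the fingertips, in m); z points along the fingers, y is the direction in which the jaws open and shut (so a half turn about z gives the same grasp; the last joint's range is limited). The gripper opens to 85 mm and grips with 20 to 120 N. Pads are 22 mm wide; open, the fingers measure 114 mm over their backs; the gripper's body (76 mm by 85 mm) begins 54 mm behind the grasp point. The pads swing forward as they close: fully open they stand 13 mm farther back than shut.
Start: joints at [-1.534, 0.181, 1.607, -0, 1.354, -0.206], TCP at [0.138, -0.558, 0.245] pointing down, gripper open.
Joint ranges: [-2.99, 2.99], [-0.89, 2.07], [0.3, 2.58], [-1.14, 4.28], [0, 2.63], [-3.12, 3.12]. Speed limits (rad/s): [2.57, 2.57, 3.01, 3.14, 3.14, 3.14].

INTERFACE

Orientations are given as a unit quaternion [w, x, y, z].
In Python, from bench import * gives the robot as it stands.
- The arm moves only by the shell command python3 -m jog 'ROWS'. ROWS is JSON, a list of rows, each a list of 3 entries, a list of its own where there are three numbers: the shift along the tool's x, y, z in mm, then the turn, a rotation vector about the tool's x, y, z in rad, then the opening, from 0 (shut) to 1 (fully open). A call has 1 to 20 rows; each row is the pose to reach, as a shift and turn from the pose measured when the call began, along the tool's axes at that moment; what a row does not reach only later rows make up. A row lasts 1/12 s, in which the tool goes at most 41.7 mm and 7.16 degrees, less where a joint would pass 70% of its speed; a pose out of reach is approached as far as the arm can. A call with a gripper value outside its range is refused whole. The fingers move at their own pace and stop on an object; the grip force is fixed at half the most. Time passes only in rows, so rows that repeat a pose let the fingers close. It gives the time, the measured TCP pose, the force and the opening at its end, in the units of the state.
- get_obs(): the state, without advancing time (a new reading comes with each control period).
- camera(name): name is "scene" or "top"; returns (picture, depth): 420x560x3 uint8, red, green, blue; 420x560 float32, m along the optical axis (not along the pixel's ray), 0 where there is no reading.
- get_calibration(name): a dict with "fx", "fy", "cx", "cy" (pixels), "world_from_camera" (4x4, takes a point from camera to world coordinates). Camera axes: x right, y down, z forward; pixel columns grow to the right and rows downward; lengths in m; the calibration is good to about 2 mm. A picture is of the moment at which its call begins. get_calibration takes no time and is no camera call.
- hand_in(): hands the job in, once; it reports no verdict.
The state is a dict: "time_s": time; "q": joint angles; "dq": joint speeds; "joint_efforts": joint torques, N m; "eef_pos": TCP position; "eef_rot": TCP orientation; "wrist_force": force on the tool from outside, world axes, zero at the start; "torque": the same for the moment, N m; "opening": opening from 0.0 (shut) to 1.0 (fully open).
Only numpy, scipy, OpenCV 4.12 (cv2) and the standard library are available. Lean on these libraries where they do the work, as an engineer would, in place of code of your own. Each camera call takes 0.05 s, during which the arm holds its last target.

## Working session

There is one attempt and no reset: what is moved stays moved. The work goes in short steps, Python scripts to look and compute and a shell command to move; the robot and the scene stay as the last step left them, time stands still between calls to the robot, and variables do not carry over. Pictures are saved under pics/ and viewed, and the job is handed in when it is done.

```bash
mkdir -p pics; ls; python3 - <<'E'
from bench import *
import cv2,numpy as np
o=get_obs();print({k:np.round(v,4).tolist() for k,v in o.items()})
for n in("scene","top"):
    p,d=camera(n);cv2.imwrite(f"pics/{n}0.png",p[:,:,::-1]);np.save(f"{n}0.npy",d)
    c=get_calibration(n);print(n,{k:np.round(v,4).tolist() for k,v in c.items()})
import bench;print([x for x in dir(bench) if x[0]!='_'])
E
```

```text
pics
{'time_s': 0.0, 'q': [-1.5343, 0.1815, 1.608, 0.0, 1.3538, -0.2063], 'dq': [-0.0007, -0.0008, 0.0002, -0.0013, -0.0005, 0.0002], 'joint_efforts': [-0.0009, -44.4875, -35.1336, -0.0004, 0.0089, 0.0], 'eef_pos': [0.1382, -0.5576, 0.2444], 'eef_rot': [-0.0009, 0.9926, 0.1211, 0.0001], 'wrist_force': [0.053, 0.3039, 0.135], 'torque': [-0.0273, -0.0203, 0.038], 'opening': 1.0027}
scene {'fx': 458.1203, 'fy': 458.1203, 'cx': 284.0717, 'cy': 209.984, 'world_from_camera': [[-0.5781, 0.4447, -0.6841, 1.3613], [0.8156, 0.3382, -0.4694, 0.4908], [0.0226, -0.8293, -0.5583, 0.7271], [0.0, 0.0, 0.0, 1.0]]}
top {'fx': 516.2515, 'fy': 516.2515, 'cx': 282.5379, 'cy': 220.1919, 'world_from_camera': [[-0.0256, -0.9876, 0.1547, 0.3638], [-0.9997, 0.0248, -0.0069, -0.0525], [0.0029, -0.1548, -0.9879, 1.2693], [0.0, 0.0, 0.0, 1.0]]}
['MotionError', 'camera', 'get_calibration', 'get_obs', 'hand_in', 'tip_extent']
```

View pics/top0.png

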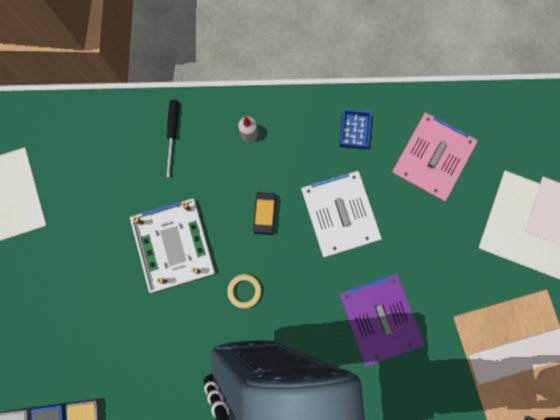

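View pics/scene0.png

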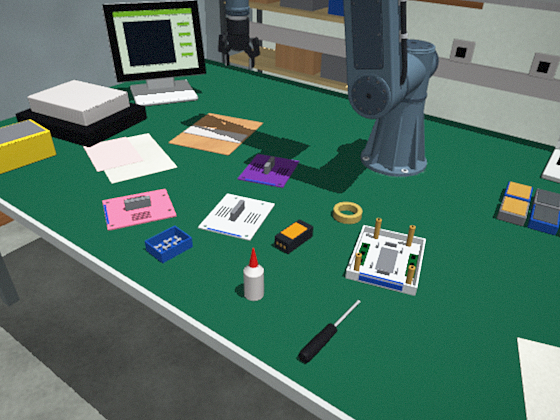

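The top view shows the tray at (172,245), battery at (264,213), white cover at (341,213) and tape at (244,291). The pink and purple plates are decoys. Next I'll zoom in.

```bash
python3 - <<'E'
import cv2,numpy as np
p=cv2.imread("pics/top0.png");s=cv2.imread("pics/scene0.png")
z=lambda im,x,y,w,h,k:cv2.resize(im[y:y+h,x:x+w],None,fx=k,fy=k,interpolation=cv2.INTER_CUBIC)
a=z(p,120,190,100,110,4);b=z(p,295,165,95,110,4)
cv2.imwrite("pics/z0.png",np.hstack([a,b]))
a=z(s,340,205,95,95,4);b=z(s,190,185,100,95,4)
cv2.imwrite("pics/z1.png",np.hstack([a,b]))
E
```

```text
(no output)
```

View pics/z0.png

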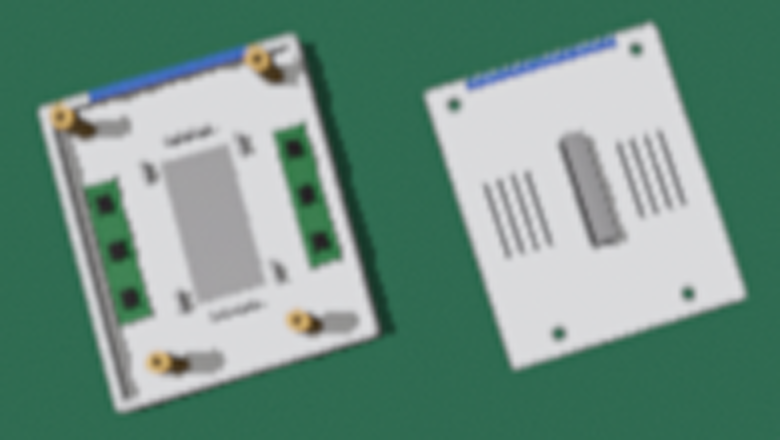

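View pics/z1.png

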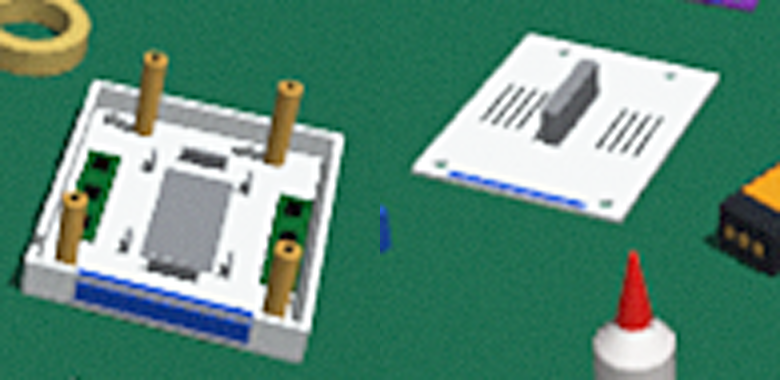

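```bash
cat > h.py <<'E'
import cv2,numpy as np
from bench import *
def ray(n,uv,z):
    c=get_calibration(n);T=np.array(c["world_from_camera"])
    d=T[:3,:3]@np.array([(uv[0]-c["cx"])/c["fx"],(uv[1]-c["cy"])/c["fy"],1]);o=T[:3,3]
    return o+d*(z-o[2])/d[2]
def proj(n,P):
    c=get_calibration(n);T=np.linalg.inv(np.array(c["world_from_camera"]))
    q=T[:3,:3]@np.array(P)+T[:3,3];return np.array([c["fx"]*q[0]/q[2]+c["cx"],c["fy"]*q[1]/q[2]+c["cy"]])
def fit(M,W):  # W ~ R M + t
    M=np.array(M)[:,:2];W=np.array(W)[:,:2];a=M-M.mean(0);b=W-W.mean(0)
    th=np.arctan2((a[:,0]*b[:,1]-a[:,1]*b[:,0]).sum(),(a*b).sum())
    R=np.array([[np.cos(th),-np.sin(th)],[np.sin(th),np.cos(th)]])
    t=W.mean(0)-R@M.mean(0);return t,th,(W-(M@R.T+t))
H=np.array([[78,60],[78,-60],[-78,42],[-78,-42]])/1000
def blobcent(w,u,v,r):
    u0,v0=int(round(u)),int(round(v));a=w[v0-r:v0+r+1,u0-r:u0+r+1].astype(float)
    yy,xx=np.mgrid[v0-r:v0+r+1,u0-r:u0+r+1];return np.array([(a*xx).sum(),(a*yy).sum()])/a.sum()
E
python3 - <<'E'
from h import *
p=cv2.imread("pics/top0.png").astype(float);s=cv2.imread("pics/scene0.png").astype(float)
# posts: guesses from zoom
tp=[(c[0]/4+119.6,c[1]/4+189.6) for c in[(62,117),(258,59),(159,361),(299,320)]]
sp=[(c[0]/4+339.6,c[1]/4+204.6) for c in[(287,247),(74,198),(290,88),(155,58)]]
th=[(c[0]/4+295-.4-97.5-2.5,c[1]/4+164.6) for c in[(454,104),(636,48),(559,333),(688,293)]]
sh=[((c[0]-380)/4+189.6,c[1]/4+184.6) for c in[(606,204),(441,163),(671,76),(565,52)]]
for n,im,pp,hh in(("top",p,tp,th),("scene",s,sp,sh)):
    R=im[:,:,2];G=im[:,:,1];B=im[:,:,0]
    gold=np.clip(R-B-20,0,None)
    q=[blobcent(np.clip(gold-0.5*gold.max(),0,None) if n=="x" else gold*(R>150),u,v,4) if n=="top" else np.array((u,v)) for u,v in pp]
    W=[ray(n,x,.064) for x in q];t,a,e=fit(H,W)
    print(n,"tray",t,np.degrees(a),"\n",np.round(e*1000,1).tolist(),np.round(q,1).tolist())
    W=[ray(n,x,.064) for x in pp];t,a,e=fit(H,W);print(" eye",t,np.degrees(a),np.round(e*1000,1).tolist())
    sat=np.clip(200-R,0,None)
    q=[blobcent(sat*(sat>25),u,v,3) for u,v in hh]
    W=[ray(n,x,.003) for x in q];t,a,e=fit(H,W)
    print(n,"plate",t,np.degrees(a),"\n",np.round(e*1000,1).tolist(),np.round(q,1).tolist(),np.round(hh,1).tolist())
# battery, label and body
for n,im in(("top",p),("scene",s)):
    hsv=cv2.cvtColor(im.astype(np.uint8),cv2.COLOR_BGR2HSV)
    m=cv2.inRange(hsv,(8,180,150),(20,255,255))
    k,l,st,c=cv2.connectedComponentsWithStats(m)
    i=[j for j in range(1,k) if st[j,4]>100];print(n,st[i].tolist())
    tgt=(264,213) if n=="top" else (294,233)
    j=min(i,key=lambda j:np.hypot(*(c[j]-tgt)))
    cn=max(cv2.findContours((l==j).astype(np.uint8),0,1)[0],key=len)
    W=np.array([ray(n,x[0],.036)[:2] for x in cn],np.float32)
    print("label",n,cv2.minAreaRect(W*1000),ray(n,c[j],.036))
E
```

```text
top tray [0.50533823 0.2090683 ] 15.356634374827625 
 [[0.2, -0.0], [-0.0, 0.2], [0.0, -0.1], [-0.3, -0.1]] [[134.9, 218.7], [183.9, 204.4], [159.1, 280.2], [194.1, 269.8]]
 eye [0.50553503 0.20858595] 15.450915596641247 [[-0.2, -0.0], [-0.2, 0.1], [0.6, 0.0], [-0.2, -0.1]]
top plate [ 0.57635868 -0.20620396] 15.730581505375307 
 [[-0.1, 0.0], [0.2, -0.1], [-0.0, 0.1], [-0.1, -0.1]] [[308.1, 190.8], [353.6, 176.9], [334.2, 247.9], [366.6, 237.9]] [[308.1, 190.6], [353.6, 176.6], [334.4, 247.8], [366.6, 237.8]]
scene tray [0.5018594  0.20908605] 15.290618459680502 
 [[-1.0, -0.7], [0.5, 0.2], [0.6, 0.6], [-0.2, -0.1]] [[411.4, 266.4], [358.1, 254.1], [412.1, 226.6], [378.4, 219.1]]
 eye [0.5018594  0.20908605] 15.290618459680502 [[-1.0, -0.7], [0.5, 0.2], [0.6, 0.6], [-0.2, -0.1]]
scene plate [ 0.57032149 -0.20487838] 15.397459232676365 
 [[9.0, 1.1], [4.2, 5.1], [-4.4, -3.4], [-8.7, -2.8]] [[245.1, 237.3], [206.2, 226.9], [263.1, 202.6], [237.8, 196.2]] [[246.1, 235.6], [204.8, 225.4], [262.4, 203.6], [235.8, 197.6]]
top []Traceback (most recent call last):
  File "<stdin>", line 26, in <module>
ValueError: min() iterable argument is empty
```

```bash
python3 - <<'E'
from h import *
print("tip",tip_extent)
for n,t in(("top",(264,213)),("scene",(294,233))):
    im=cv2.imread(f"pics/{n}0.png");hsv=cv2.cvtColor(im,cv2.COLOR_BGR2HSV);print(hsv[t[1],t[0]])
    for nm,m in(("label",cv2.inRange(hsv,(8,150,110),(25,255,255))),("body",cv2.inRange(hsv,(0,0,0),(180,255,70)))):
        k,l,st,c=cv2.connectedComponentsWithStats(m)
        i=[j for j in range(1,k) if st[j,4]>60]
        j=min(i,key=lambda j:np.hypot(*(c[j]-t)))
        cn=max(cv2.findContours((l==j).astype(np.uint8),0,1)[0],key=len)
        W=np.array([ray(n,x[0],.036)[:2] for x in cn],np.float32)
        print(n,nm,st[j],c[j],cv2.minAreaRect(W*1000),ray(n,c[j],.036))
im=cv2.imread("pics/top0.png");cv2.imwrite("pics/z2.png",cv2.resize(im[185:240,240:290],None,fx=8,fy=8,interpolation=2))
E
```

```text
tip 0.014
[ 19 154 215]
top label [256 200  18  25 392] [264.09183673 211.875     ] ((578.26513671875, -16.91035270690918), (39.4721794128418, 59.20374298095703), 84.01496124267578) [ 0.57847976 -0.01693256  0.036     ]
top body [254 192  26  43 436] [268.84633028 214.96559633] ((575.2058715820312, -22.509899139404297), (57.13750457763672, 101.6950454711914), 84.40029907226562) [ 0.57059749 -0.02828931  0.036     ]
[ 19 218 240]
scene label [281 222  26  17 250] [293.664 230.14 ] ((573.9147338867188, -17.820510864257812), (42.63237762451172, 62.745269775390625), 84.44647979736328) [ 0.57440207 -0.01793092  0.036     ]
scene body [271 220  42  34 529] [292.70699433 239.12665406] ((593.70703125, -5.392818450927734), (70.07962036132812, 131.30270385742188), 85.36475372314453) [0.60667015 0.00124355 0.036     ]
```

View pics/z2.png

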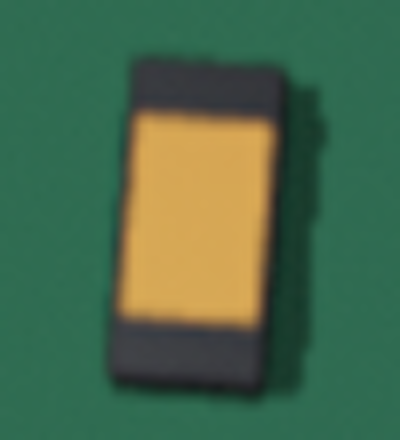

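```bash
cat >> h.py <<'E'
from scipy.spatial.transform import Rotation as Ro
def cur():
    o=get_obs();q=o["eef_rot"];return np.array(o["eef_pos"]),Ro.from_quat([q[1],q[2],q[3],q[0]]),o
def go(x,y,z,yaw):
    P,R,o=cur();a=np.radians(yaw)/2
    D=Ro.from_quat([np.cos(a),np.sin(a),0,0])
    if abs((R.inv()*D).magnitude())>np.pi/2:D=D*Ro.from_rotvec([0,0,np.pi])
    X=R.as_matrix()[:,0]
    print("t",round(o["time_s"],2),"P",P.round(4),"yaw",round(float(np.degrees(np.arctan2(X[1],X[0]))),2),"open",round(o["opening"],3),"F",np.round(o["wrist_force"],2))
    print("  shift",(R.inv().apply(np.array([x,y,z])-P)*1000).round(1).tolist(),"turn",(R.inv()*D).as_rotvec().round(4).tolist())
E
python3 -c "
from h import *
go(.578,-.017,.12,-5.5)"
```

```text
t 0.1 P [ 0.1382 -0.5576  0.2444] yaw 13.91 open 1.001 F [-0.5   0.62  0.03]
  shift [556.8, -418.8, 125.3] turn [-0.0017, -0.0001, 0.3388]
```

```bash
python3 -m jog '[[[120,-90,0],[0,0,0.06],1],[[240,-180,0],[0,0,0.12],1],[[360,-270,40],[0,0,0.2],1],[[460,-350,80],[0,0,0.3],1],[[557,-419,125],[-0.0017,0,0.339],1],[[557,-419,125],[-0.0017,0,0.339],1],[[557,-419,125],[-0.0017,0,0.339],1],[[557,-419,125],[-0.0017,0,0.339],1],[[557,-419,125],[-0.0017,0,0.339],1],[[557,-419,125],[-0.0017,0,0.339],1],[[557,-419,125],[-0.0017,0,0.339],1],[[557,-419,125],[-0.0017,0,0.339],1],[[557,-419,125],[-0.0017,0,0.339],1],[[557,-419,125],[-0.0017,0,0.339],1],[[557,-419,125],[-0.0017,0,0.339],1],[[557,-419,125],[-0.0017,0,0.339],1],[[557,-419,125],[-0.0017,0,0.339],1],[[557,-419,125],[-0.0017,0,0.339],1],[[557,-419,125],[-0.0017,0,0.339],1],[[557,-419,125],[-0.0017,0,0.339],1]]'; python3 -c "
from h import *
go(.578,-.017,.022,-5.5)"
```

```text
time_s: 1.77
eef_pos: [0.5776, -0.0167, 0.1197]
eef_rot: [0.0, 0.999, -0.048, -0.001]
wrist_force: [0.5, -0.5, 1.0]
opening: 0.998
t 1.77 P [ 0.5776 -0.0167  0.1197] yaw -5.45 open 0.998 F [ 0.54 -0.51  0.96]
  shift [0.6, 0.3, 97.7] turn [0.0003, 0.0015, 0.0009]
```

```bash
python3 -m jog '[[[0.5,0,30],[0,0,0],1],[[0.5,0,60],[0,0,0],1],[[0.5,0,80],[0,0,0],1],[[0.5,0,98],[0,0,0],1],[[0.5,0,98],[0,0,0],1],[[0.5,0,98],[0,0,0],1],[[0.5,0,98],[0,0,0],0],[[0.5,0,98],[0,0,0],0],[[0.5,0,98],[0,0,0],0],[[0.5,0,98],[0,0,0],0],[[0.5,0,98],[0,0,0],0],[[0.5,0,98],[0,0,0],0],[[0.5,0,98],[0,0,0],0],[[0.5,0,98],[0,0,0],0]]'; python3 - <<'E'
from h import *
go(.578,-.017,.15,-5.5)
p,d=camera("scene");cv2.imwrite("pics/s1.png",cv2.resize(p[150:300,220:440,::-1],None,fx=3,fy=3,interpolation=2))
E
```

```text
time_s: 2.93
eef_pos: [0.5793, -0.0171, 0.0236]
eef_rot: [0.0, 0.999, -0.047, 0.001]
wrist_force: [-1.4, -0.3, 7.1]
opening: 0.55
t 2.93 P [ 0.5793 -0.0171  0.0236] yaw -5.44 open 0.55 F [-1.44 -0.31  7.06]
  shift [-1.1, 0.1, -126.4] turn [0.0009, -0.0015, 0.001]
```

View pics/s1.png

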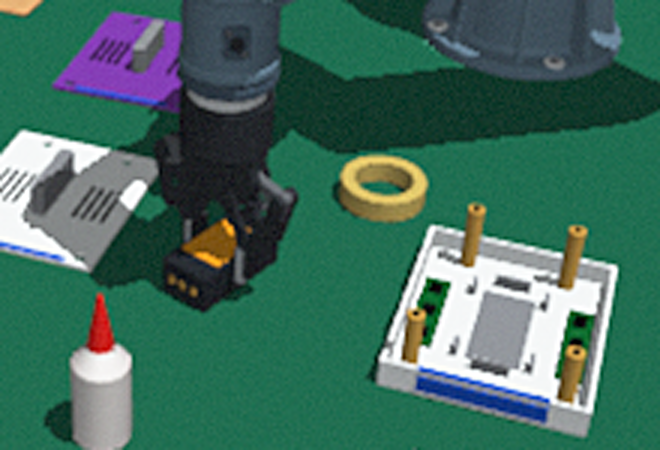

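```bash
python3 -m jog '[[[0,0,-10],[0,0,0],0],[[0,0,-25],[0,0,0],0],[[0,0,-50],[0,0,0],0],[[0,0,-80],[0,0,0],0],[[0,0,-105],[0,0,0],0],[[-1,0,-126],[0,0,0],0],[[-1,0,-126],[0,0,0],0],[[-1,0,-126],[0,0,0],0],[[-1,0,-126],[0,0,0],0]]'; python3 - <<'E'
from h import *
go(.5053,.2091,.15,15.4)
E
```

```text
time_s: 3.73
eef_pos: [0.577, -0.0166, 0.1483]
eef_rot: [0.0, 0.999, -0.047, -0.0]
wrist_force: [0.3, -0.4, -4.5]
opening: 0.548
t 3.73 P [ 0.577  -0.0166  0.1483] yaw -5.44 open 0.548 F [ 0.33 -0.38 -4.52]
  shift [-92.8, -217.8, -1.8] turn [0.0005, 0.0008, -0.3637]
```

```bash
python3 -m jog '[[[-5,-12,-1],[0,0,-0.02],0],[[-15,-36,-1],[0,0,-0.06],0],[[-28,-66,-1],[0,0,-0.11],0],[[-41,-96,-1],[0,0,-0.16],0],[[-54,-126,-1],[0,0,-0.21],0],[[-67,-156,-1],[0,0,-0.26],0],[[-79,-185,-1],[0,0,-0.31],0],[[-88,-206,-2],[0,0,-0.345],0],[[-93,-218,-2],[0,0,-0.364],0],[[-93,-218,-2],[0,0,-0.364],0],[[-93,-218,-2],[0,0,-0.364],0],[[-93,-218,-2],[0,0,-0.364],0],[[-93,-218,-2],[0,0,-0.364],0]]'; python3 - <<'E'
from h import *
go(.5053,.2091,.045,15.4)
for n in("scene","top"):
    p,d=camera(n);cv2.imwrite(f"pics/{n}2.png",p[:,:,::-1])
a=cv2.imread("pics/scene2.png")[170:310,320:460];b=cv2.imread("pics/top2.png")[160:300,100:240]
cv2.imwrite("pics/z3.png",cv2.resize(np.hstack([a,b]),None,fx=2.8,fy=2.8,interpolation=2))
E
```

```text
time_s: 4.82
eef_pos: [0.5053, 0.2082, 0.1498]
eef_rot: [0.0, 0.991, 0.133, -0.001]
wrist_force: [0.3, 0.4, -3.2]
opening: 0.551
t 4.82 P [0.5053 0.2082 0.1498] yaw 15.33 open 0.551 F [ 0.31  0.45 -3.25]
  shift [0.4, -0.9, 104.8] turn [0.0006, 0.0015, -0.0013]
```

View pics/z3.png

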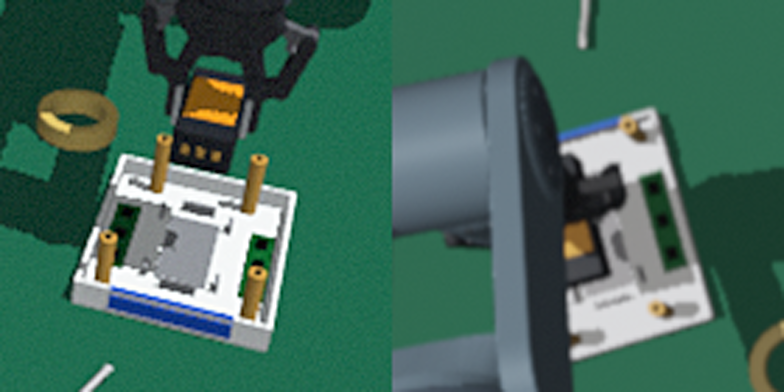

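```bash
python3 -m jog '[[[0,-1,10],[0,0,0],0],[[0,-1,30],[0,0,0],0],[[0,-1,55],[0,0,0],0],[[0,-1,80],[0,0,0],0],[[0,-1,97],[0,0,0],0],[[0,-1,97],[0,0,0],0],[[0,-1,97],[0,0,0],0],[[0,-1,97],[0,0,0],0]]'; python3 - <<'E'
from h import *
go(.5053,.2091,.0296,15.4)
for n in("scene","top"):
    p,d=camera(n);cv2.imwrite(f"pics/{n}3.png",p[:,:,::-1])
a=cv2.imread("pics/scene3.png")[190:310,340:440]
cv2.imwrite("pics/z4.png",cv2.resize(a,None,fx=5,fy=5,interpolation=2))
E
```

```text
time_s: 5.58
eef_pos: [0.506, 0.209, 0.0538]
eef_rot: [0.0, 0.991, 0.133, 0.0]
wrist_force: [0.3, 0.2, -2.5]
opening: 0.553
t 5.58 P [0.506  0.209  0.0538] yaw 15.29 open 0.553 F [ 0.28  0.18 -2.49]
  shift [-0.6, -0.2, 24.2] turn [0.0006, -0.0002, -0.002]
```

View pics/z4.png

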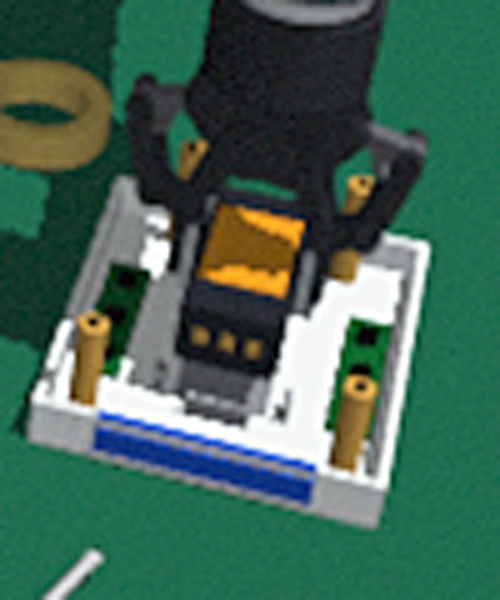

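```bash
python3 - <<'E'
from h import *
a=np.radians(15.35);R=np.array([[np.cos(a),-np.sin(a)],[np.sin(a),np.cos(a)]])
t=np.array([.5019,.2091])
for uv,z in(((180,357),.0302),((272,378),.0302),((193,282),.0662),((304,306),.0662),((218,205),.0662)):
    w=ray("scene",(uv[0]/5+339.6,uv[1]/5+189.6),z);print((R.T@(w[:2]-t)*1000).round(1))
E
```

```text
[ 46.4 -21.3]
[45.6 21.7]
[ 34.6 -22.2]
[33.4 28.9]
[-30.4 -21.7]
```

```bash
python3 -m jog '[[[-0.6,0,6],[0,0,0],0],[[-0.6,0,11],[0,0,0],0],[[-0.6,0,15],[0,0,0],0],[[-0.6,0,19],[0,0,0],0],[[-0.6,0,21.5],[0,0,0],0],[[-0.6,0,23],[0,0,0],0],[[-0.6,0,23],[0,0,0],0],[[-0.6,0,23],[0,0,0],0]]'; python3 - <<'E'
from h import *
go(.5053,.2091,.0296,15.4)
for n in("scene",):
    p,d=camera(n);cv2.imwrite(f"pics/{n}4.png",p[:,:,::-1])
a=cv2.imread("pics/scene4.png")[190:310,340:440]
cv2.imwrite("pics/z5.png",cv2.resize(a,None,fx=5,fy=5,interpolation=2))
E
```

```text
time_s: 6.35
eef_pos: [0.5059, 0.2091, 0.0315]
eef_rot: [0.0, 0.991, 0.133, 0.001]
wrist_force: [-0.0, 0.1, -3.1]
opening: 0.546
t 6.35 P [0.5059 0.2091 0.0315] yaw 15.3 open 0.546 F [-0.04  0.07 -3.14]
  shift [-0.6, -0.2, 1.9] turn [0.0007, -0.0017, -0.0017]
```

View pics/z5.png

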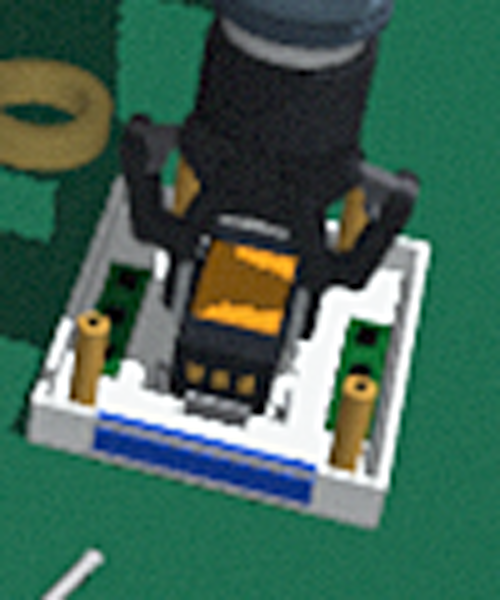

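```bash
python3 -m jog '[[[-0.5,0,1],[0,0,0],0],[[-0.5,0,2],[0,0,0],0],[[-0.5,0,3],[0,0,0],0],[[-0.5,0,3],[0,0,0],0],[[-0.5,0,3],[0,0,0],0]]'; python3 -c "
from h import *
go(.5053,.2091,.0296,15.4)"
```

```text
time_s: 6.82
eef_pos: [0.5058, 0.209, 0.0296]
eef_rot: [0.0, 0.991, 0.133, 0.001]
wrist_force: [-3.4, -2.2, 5.9]
opening: 0.551
t 6.82 P [0.5058 0.209  0.0296] yaw 15.31 open 0.551 F [-3.36 -2.24  5.92]
  shift [-0.5, -0.2, -0.0] turn [0.0008, -0.0022, -0.0016]
```

```bash
python3 -m jog '[[[0,0,0],[0,0,0],0.65],[[0,0,0],[0,0,0],0.8],[[0,0,0],[0,0,0],0.85],[[0,0,0],[0,0,0],0.85],[[0,0,0],[0,0,0],0.85],[[0,0,-10],[0,0,0],0.85],[[0,0,-30],[0,0,0],0.85],[[0,0,-60],[0,0,0],0.85],[[0,0,-100],[0,0,0],0.85],[[0,0,-130],[0,0,0],0.85],[[0,0,-150],[0,0,0],0.85],[[0,0,-150],[0,0,0],0.85]]'; python3 - <<'E'
from h import *
go(.5764,-.2062,.15,15.7)
for n in("scene",):
    p,d=camera(n);cv2.imwrite(f"pics/{n}5.png",p[:,:,::-1])
a=cv2.imread("pics/scene5.png")[190:310,340:440]
cv2.imwrite("pics/z6.png",cv2.resize(a,None,fx=5,fy=5,interpolation=2))
E
```

```text
time_s: 7.82
eef_pos: [0.5087, 0.2098, 0.186]
eef_rot: [0.0, 0.991, 0.133, 0.006]
wrist_force: [-0.1, 0.1, 0.6]
opening: 0.849
t 7.82 P [0.5087 0.2098 0.186 ] yaw 15.32 open 0.849 F [-0.1   0.07  0.64]
  shift [-45.0, 419.0, 36.2] turn [0.0018, -0.0123, -0.0067]
```

View pics/z6.png

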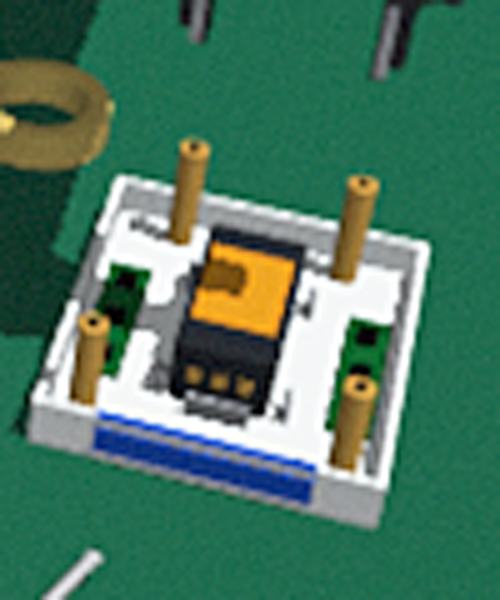

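```bash
python3 -m jog '[[[-3,28,2],[0,-0.002,-0.001],0.85],[[-7,65,5],[0.001,-0.004,-0.002],0.85],[[-11,105,9],[0.001,-0.006,-0.003],0.85],[[-15,145,13],[0.002,-0.008,-0.004],0.85],[[-20,185,16],[0.002,-0.01,-0.005],0.85],[[-24,225,20],[0.002,-0.012,-0.006],0.85],[[-28,265,23],[0.002,-0.012,-0.007],0.85],[[-32,305,27],[0.002,-0.012,-0.007],0.85],[[-37,345,30],[0.002,-0.012,-0.007],0.85],[[-41,385,33],[0.002,-0.012,-0.007],0.85],[[-45,419,36],[0.002,-0.012,-0.007],0.85],[[-45,419,36],[0.002,-0.012,-0.007],0.85],[[-45,419,36],[0.002,-0.012,-0.007],0.85],[[-45,419,36],[0.002,-0.012,-0.007],0.85]]'; python3 - <<'E'
from h import *
go(.5764,-.2062,.06,15.7)
for n in("scene","top"):
    p,d=camera(n);cv2.imwrite(f"pics/{n}6.png",p[:,:,::-1])
a=cv2.imread("pics/scene6.png")[150:290,160:320];b=cv2.imread("pics/top6.png")[190:300,120:220]
cv2.imwrite("pics/z7.png",np.hstack([cv2.resize(a,(440,440),interpolation=2),cv2.resize(b,(360,440),interpolation=2)]))
E
```

```text
time_s: 9.03
eef_pos: [0.574, -0.2057, 0.1462]
eef_rot: [-0.001, 0.991, 0.136, -0.003]
wrist_force: [0.2, 0.1, 0.0]
opening: 0.853
t 9.03 P [ 0.574  -0.2057  0.1462] yaw 15.68 open 0.853 F [0.2  0.06 0.04]
  shift [2.6, 1.4, 86.2] turn [-0.003, 0.0049, -0.0003]
```

View pics/z7.png

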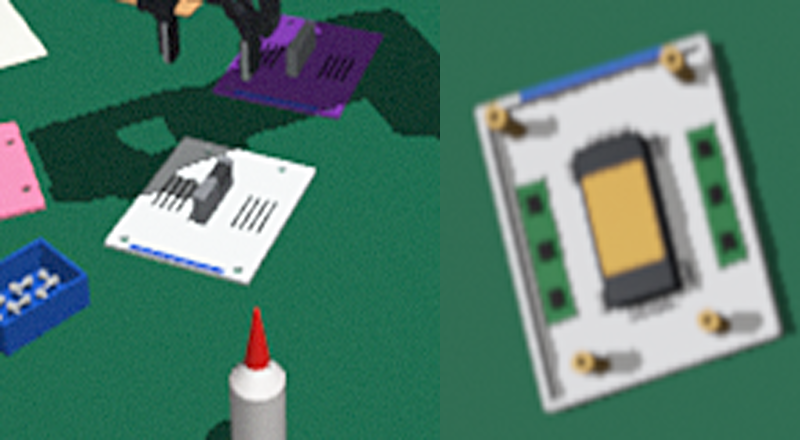

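The battery sits between the ribs in both views. I'll put a number on that while descending to the cover rib.

```bash
python3 -m jog '[[[1,0.5,20],[0,0.002,0],0.85],[[2,1,50],[-0.002,0.004,0],0.85],[[2.6,1.4,75],[-0.003,0.005,0],0.85],[[2.6,1.4,86],[-0.003,0.005,0],0.85],[[2.6,1.4,86],[-0.003,0.005,0],0.6],[[2.6,1.4,86],[-0.003,0.005,0],0.6],[[2.6,1.4,86],[-0.003,0.005,0],0.6]]'; python3 - <<'E'
from h import *
go(.5764,-.2062,.0225,15.7)
im=cv2.imread("pics/top6.png");hsv=cv2.cvtColor(im,cv2.COLOR_BGR2HSV);m=cv2.inRange(hsv,(8,120,110),(25,255,255))
m[:,:150]=0;m[:,190:]=0;m[:225]=0;m[260:]=0
k,l,st,c=cv2.connectedComponentsWithStats(m);j=1+st[1:,4].argmax()
w=ray("top",c[j],.042);a=np.radians(15.36);R=np.array([[np.cos(a),-np.sin(a)],[np.sin(a),np.cos(a)]])
print(st[j],(R.T@(w[:2]-[.5053,.2091])*1000).round(1))
p,d=camera("scene");cv2.imwrite("pics/z8.png",cv2.resize(p[150:290,160:320,::-1],None,fx=4,fy=4,interpolation=2))
E
```

```text
time_s: 9.72
eef_pos: [0.5781, -0.2055, 0.0627]
eef_rot: [0.001, 0.99, 0.138, 0.002]
wrist_force: [0.6, 0.2, 0.4]
opening: 0.599
t 9.72 P [ 0.5781 -0.2055  0.0627] yaw 15.83 open 0.599 F [0.56 0.16 0.42]
  shift [-2.0, 0.0, 40.2] turn [0.0029, -0.0027, 0.0023]
[160 230  22  29 447] [-0.1 -1.3]
```

View pics/z8.png

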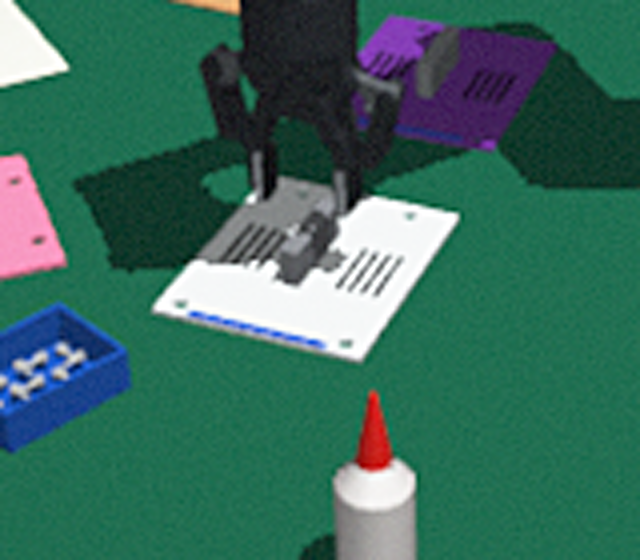

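```bash
python3 -m jog '[[[-1,0,10],[0,0,0],0.6],[[-2,0,22],[0.002,-0.002,0.002],0.6],[[-2,0,33],[0.003,-0.003,0.002],0.6],[[-2,0,39],[0.003,-0.003,0.002],0.6],[[-2,0,39.5],[0.003,-0.003,0.002],0.6],[[-2,0,39.5],[0.003,-0.003,0.002],0.6],[[-2,0,39.5],[0.003,-0.003,0.002],0],[[-2,0,39.5],[0.003,-0.003,0.002],0],[[-2,0,39.5],[0.003,-0.003,0.002],0],[[-2,0,39.5],[0.003,-0.003,0.002],0],[[-2,0,39.5],[0.003,-0.003,0.002],0],[[-2,0,39.5],[0.003,-0.003,0.002],0],[[-2,0,39.5],[0.003,-0.003,0.002],0]]'; python3 - <<'E'
from h import *
go(.5764,-.2062,.15,15.7)
p,d=camera("scene");cv2.imwrite("pics/z9.png",cv2.resize(p[150:290,160:320,::-1],None,fx=4,fy=4,interpolation=2))
E
```

```text
time_s: 10.85
eef_pos: [0.5771, -0.2067, 0.0242]
eef_rot: [0.001, 0.991, 0.137, 0.001]
wrist_force: [-1.0, 1.6, 5.0]
opening: 0.15
t 10.85 P [ 0.5771 -0.2067  0.0242] yaw 15.71 open 0.15 F [-0.96  1.59  5.02]
  shift [-0.4, -0.5, -125.8] turn [0.0013, -0.0011, 0.0001]
```

View pics/z9.png

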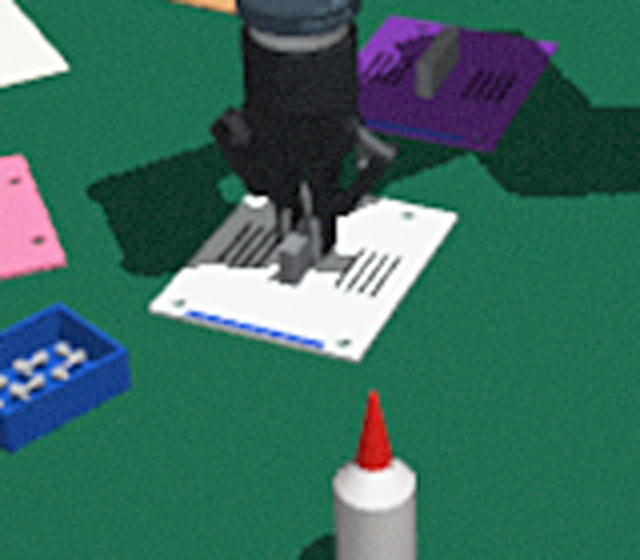

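```bash
python3 -m jog '[[[0,0,-4],[0,0,0],0],[[0,0,-10],[0,0,0],0],[[0,0,-20],[0,0,0],0],[[0,0,-35],[0,0,0],0],[[0,0,-52],[0,0,0],0],[[0,0,-70],[0,0,0],0],[[0,0,-88],[0,0,0],0],[[0,0,-105],[0,0,0],0],[[0,0,-120],[0,0,0],0],[[0,0,-130],[0,0,0],0],[[0,0,-130],[0,0,0],0],[[0,0,-130],[0,0,0],0],[[0,0,-130],[0,0,0],0]]'; python3 - <<'E'
from h import *
go(.5053,.2091,.155,15.35)
p,d=camera("scene");cv2.imwrite("pics/z10.png",cv2.resize(p[100:290,140:360,::-1],None,fx=3,fy=3,interpolation=2))
E
```

```text
time_s: 11.98
eef_pos: [0.5762, -0.2062, 0.1532]
eef_rot: [0.0, 0.991, 0.137, -0.0]
wrist_force: [-0.3, 0.5, -1.9]
opening: 0.152
t 11.98 P [ 0.5762 -0.2062  0.1532] yaw 15.71 open 0.152 F [-0.32  0.54 -1.86]
  shift [44.2, -419.0, -1.9] turn [0.0001, 0.0001, 0.0063]
```

View pics/z10.png

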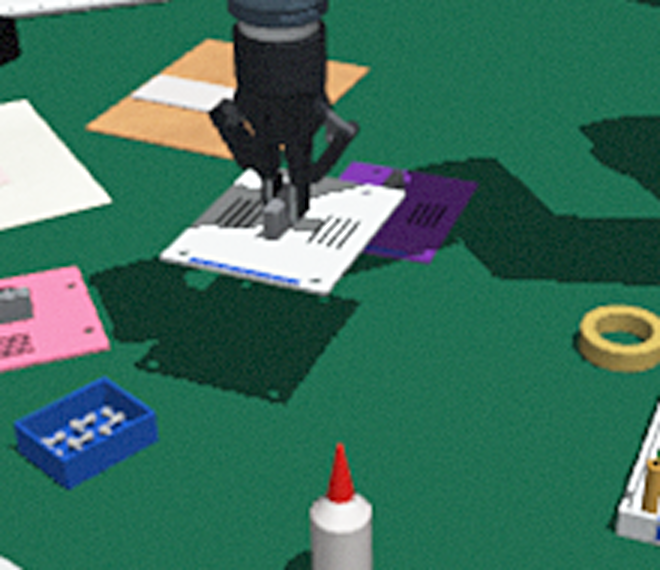

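```bash
python3 -m jog '[[[1,-8,0],[0,0,0],0],[[3,-24,0],[0,0,0],0],[[5,-46,0],[0,0,0.001],0],[[8,-74,0],[0,0,0.001],0],[[11,-104,0],[0,0,0.002],0],[[14,-134,-1],[0,0,0.002],0],[[17,-164,-1],[0,0,0.003],0],[[20,-194,-1],[0,0,0.003],0],[[24,-224,-1],[0,0,0.004],0],[[27,-254,-1],[0,0,0.004],0],[[30,-284,-1],[0,0,0.005],0],[[33,-314,-2],[0,0,0.005],0],[[36,-344,-2],[0,0,0.006],0],[[39,-370,-2],[0,0,0.006],0],[[41,-390,-2],[0,0,0.006],0],[[43,-405,-2],[0,0,0.006],0],[[44,-414,-2],[0,0,0.006],0],[[44,-419,-2],[0,0,0.006],0],[[44,-419,-2],[0,0,0.006],0],[[44,-419,-2],[0,0,0.006],0]]'; python3 - <<'E'
from h import *
go(.5053,.2091,.108,15.35)
for n in("scene","top"):
    p,d=camera(n);cv2.imwrite(f"pics/{n}7.png",p[:,:,::-1])
a=cv2.imread("pics/scene7.png")[150:310,320:460];b=cv2.imread("pics/top7.png")[160:300,100:240]
cv2.imwrite("pics/z11.png",np.hstack([cv2.resize(a,(400,457),interpolation=2),cv2.resize(b,(400,457),interpolation=2)]))
E
```

```text
time_s: 13.7
eef_pos: [0.5047, 0.2089, 0.1548]
eef_rot: [-0.0, 0.991, 0.134, -0.001]
wrist_force: [0.3, -0.9, -1.8]
opening: 0.152
t 13.7 P [0.5047 0.2089 0.1548] yaw 15.38 open 0.152 F [ 0.27 -0.85 -1.79]
  shift [0.7, 0.0, 46.8] turn [-0.0002, 0.0011, 0.0005]
```

View pics/z11.png

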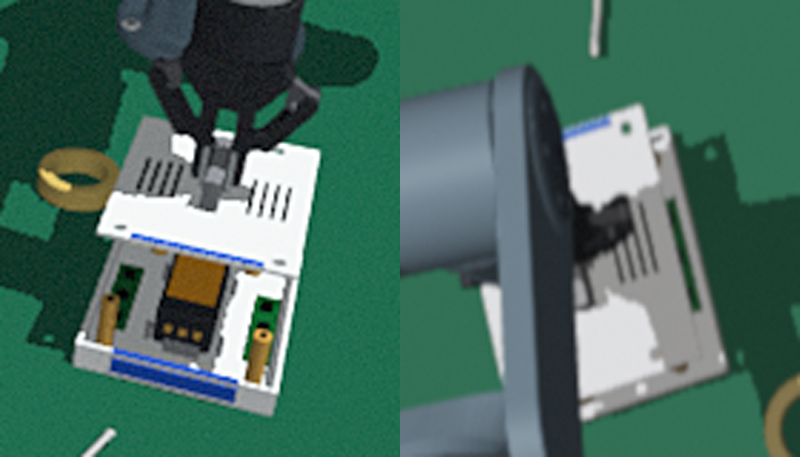

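```bash
python3 -m jog '[[[0.5,0,4],[0,0,0],0],[[0.5,0,10],[0,0,0],0],[[0.5,0,18],[0,0,0],0],[[0.5,0,26],[0,0,0],0],[[0.5,0,34],[0,0,0],0],[[0.5,0,40],[0,0,0],0],[[0.5,0,43],[0,0,0],0],[[0.5,0,44],[0,0,0],0],[[0.5,0,44],[0,0,0],0],[[0.5,0,44],[0,0,0],0],[[0.5,0,44],[0,0,0],0]]'; python3 - <<'E'
from h import *
go(.5053,.2091,.108,15.35)
for n in("scene","top"):
    p,d=camera(n);cv2.imwrite(f"pics/{n}8.png",p[:,:,::-1]);np.save(n+"8.npy",d)
a=cv2.imread("pics/scene8.png")[180:300,335:445];b=cv2.imread("pics/top8.png")[170:300,150:230]
cv2.imwrite("pics/z12.png",cv2.resize(a,None,fx=5,fy=5,interpolation=2))
cv2.imwrite("pics/z13.png",cv2.resize(b,None,fx=4.5,fy=4.5,interpolation=2))
E
```

```text
time_s: 14.72
eef_pos: [0.506, 0.2086, 0.1114]
eef_rot: [-0.0, 0.991, 0.133, 0.0]
wrist_force: [-0.7, 1.4, -1.8]
opening: 0.149
t 14.72 P [0.506  0.2086 0.1114] yaw 15.32 open 0.149 F [-0.65  1.42 -1.76]
  shift [-0.5, -0.6, 3.4] turn [-0.0001, -0.0002, -0.0006]
```

View pics/z12.png

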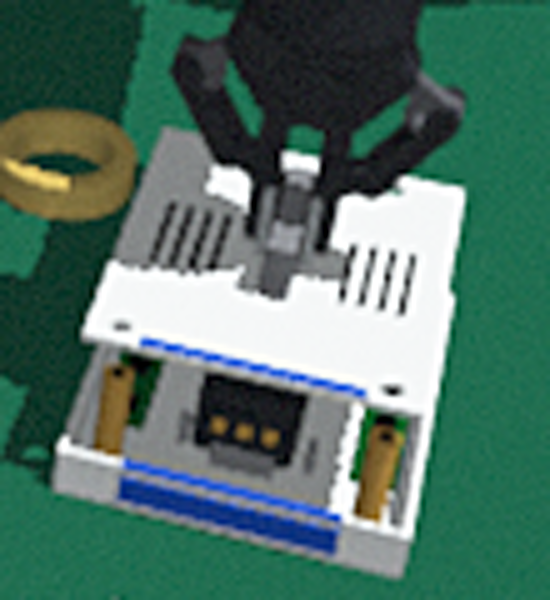

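View pics/z13.png

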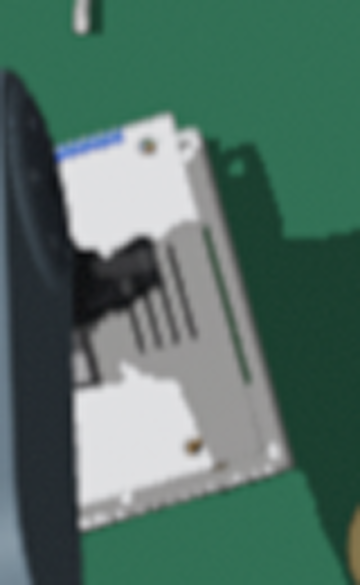

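```bash
cat > m.py <<'E'
from h import *
import sys
def meas(k,zu):
    a=np.radians(15.36);R=np.array([[np.cos(a),-np.sin(a)],[np.sin(a),np.cos(a)]])
    t={"top":np.array([.5053,.2091]),"scene":np.array([.5019,.2091])}
    for n,ids in(("top",(1,3)),("scene",(0,1))):
        im=cv2.imread(f"pics/{n}{k}.png").astype(float)
        for i in ids:
            tw=t[n]+R@H[i]
            g=proj(n,[tw[0],tw[1],zu+.002]);u,v=np.round(g).astype(int)
            B=im[:,:,0];r=4
            w=np.clip(0.8*np.median(B[v-r:v+r+1,u-r:u+r+1])-B,0,None)
            for _ in range(2): c=blobcent(w,*g,r);g=c
            W=ray(n,c,zu+.002);print(n,"hole",i,c.round(1),"err tray mm",(R.T@(W[:2]-tw)*1000).round(1),"world",((W[:2]-tw)*1000).round(1))
    s=cv2.imread(f"pics/scene{k}.png")
E
python3 -c "
from m import *
meas(8,.0872)"
python3 - <<'E'
from h import *
# relative: visible post tops vs holes by eye in scene8
for nm,(u,v),z in(("h1",(122,326),.0892),("p1",(118,372),.064),("h0",(392,389),.0892),("p0",(387,435),.064)):
    print(nm,(ray("scene",(u/5+334.6,v/5+179.6),z)*1000).round(1))
for nm,(u,v),z in(("h1",(148,146),.0892),("h3",(193,446),.0892)):
    print(nm,(ray("top",(u/4.5+149.6,v/4.5+169.6),z)*1000).round(1))
d=np.load("top8.npy")
a=np.radians(15.36)
# plate plane from depth
T=np.array(get_calibration("top")["world_from_camera"]);c=get_calibration("top")
P=[]
for u,v in((177,205),(172,215),(185,262),(175,275),(188,225),(170,270),(188,268)):
    z=d[v,u];q=T[:3,:3]@np.array([(u-c["cx"])/c["fx"]*z,(v-c["cy"])/c["fy"]*z,z])+T[:3,3];P.append(q.round(4))
print(P)
E
```

```text
top hole 1 [182.6 202.1] err tray mm [ 0.3 -1.5] world [ 0.7 -1.4]
top hole 3 [193.8 267.9] err tray mm [ 1.3 -4.2] world [ 2.4 -3.7]
scene hole 0 [411.6 262.2] err tray mm [16.4 -2.3] world [16.4  2.1]
scene hole 1 [358.3 249.6] err tray mm [16.2  0.9] world [15.4  5.1]
h1 [591.9 170.3  89.2]
p1 [593. 172.  64.]
h0 [560.3 285.9  89.2]
p0 [560.2 288.3  64. ]
h1 [597.2 170.7  89.2]
h3 [441.9 147.3  89.2]
[array([0.5897, 0.1827, 0.0931]), array([0.5669, 0.1944, 0.0913]), array([0.4575, 0.164 , 0.0912]), array([ 0.3638, -0.0525,  1.2693]), array([0.5424, 0.1572, 0.0925]), array([0.4401, 0.1978, 0.0923]), array([0.4434, 0.1566, 0.0945])]
```

```bash
python3 -c "
from h import *
go(.5056,.2100,.1084,15.35)"
```

```text
t 14.82 P [0.5059 0.2086 0.1114] yaw 15.31 open 0.149 F [-0.04  0.96 -1.81]
  shift [0.1, -1.4, 3.0] turn [-0.0001, -0.0001, -0.0006]
```

```bash
python3 -m jog '[[[0,-0.5,1],[0,0,0],0],[[0,-1,2],[0,0,0],0],[[0,-1.4,3],[0,0,0],0],[[0,-1.4,3],[0,0,0],0],[[0,-1.4,3],[0,0,0],0],[[0,-1.4,3],[0,0,0],0],[[0,-1.4,3],[0,0,0],0],[[0,-1.4,3],[0,0,0],0]]'; python3 - <<'E'
from h import *
go(.5056,.2100,.1084,15.35)
for n in("scene","top"):
    p,d=camera(n);cv2.imwrite(f"pics/{n}9.png",p[:,:,::-1])
a=cv2.imread("pics/scene9.png");b=cv2.imread("pics/top9.png")
Z=lambda im,u,v,r=14:cv2.resize(im[v-r:v+r,u-r:u+r],(392,392),interpolation=cv2.INTER_CUBIC)
# scene: show hole+post pairs; top: holes 1,3
cv2.imwrite("pics/z14.png",np.hstack([Z(b,183,202),Z(b,193,268)]))
cv2.imwrite("pics/z15.png",np.hstack([Z(a,359,250),Z(a,412,262)]))
E
```

```text
time_s: 15.48
eef_pos: [0.5055, 0.2099, 0.1084]
eef_rot: [-0.0, 0.991, 0.133, 0.0]
wrist_force: [-0.8, 0.2, -2.0]
opening: 0.151
t 15.48 P [0.5055 0.2099 0.1084] yaw 15.31 open 0.151 F [-0.82  0.17 -1.99]
  shift [0.1, -0.1, -0.0] turn [-0.0001, -0.0001, -0.0007]
```

View pics/z14.png

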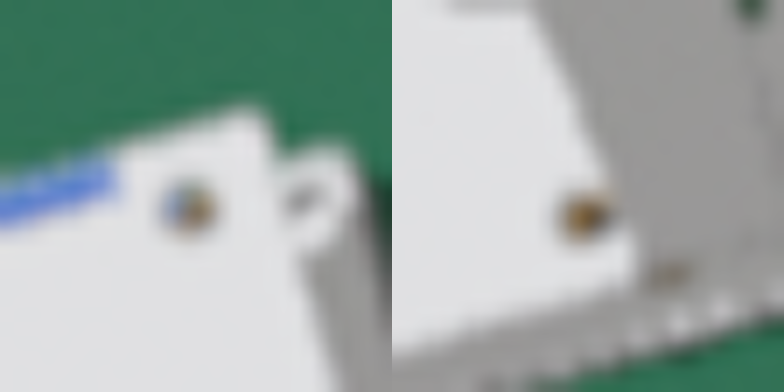

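View pics/z15.png

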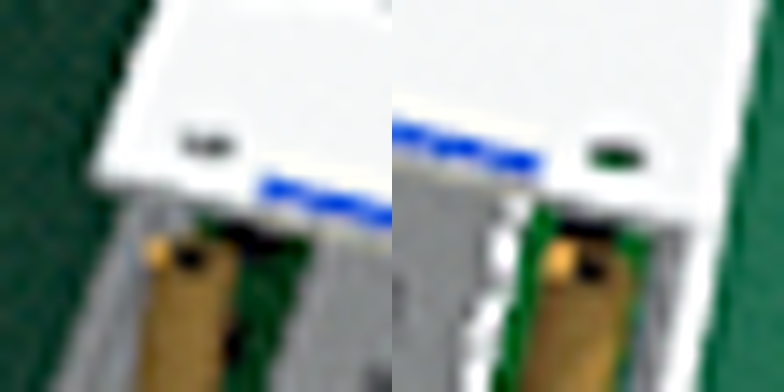

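```bash
python3 - <<'E'
from h import *
a=np.radians(15.36);R=np.array([[np.cos(a),-np.sin(a)],[np.sin(a),np.cos(a)]]);t=np.array([.5053,.2091])
for z in(.0842,.0862,.0882):
    h1=ray("scene",(359.36,245.93),z);p1=ray("scene",(358.0,253.86),.064);h0=ray("scene",(413.5,258.64),z);p0=ray("scene",(411.8,266.64),.064)
    print(z,"scene h1-p1",((h1-p1)*1000).round(1)[:2],"h0-p0",((h0-p0)*1000).round(1)[:2], "h0-h1 vs model",((h0-h1)[:2]@R*1000).round(1))
    for i,uv in((1,(181.93,202.36)),(3,(192.1,268.86))):
        print("  top",i,((ray("top",uv,z)[:2]-(t+R@H[i]))*1000).round(1))
E
```

```text
0.0842 scene h1-p1 [-3.7 -1. ] h0-p0 [-3.2 -1.2] h0-h1 vs model [  0.3 120.7]
  top 1 [1.  1.1]
  top 3 [0.7 1.1]
0.0862 scene h1-p1 [-1.3 -0. ] h0-p0 [-0.7 -0.6] h0-h1 vs model [  0.3 120.3]
  top 1 [0.6 0.7]
  top 3 [0.6 0.7]
0.0882 scene h1-p1 [1.1 1. ] h0-p0 [1.8 0.1] h0-h1 vs model [  0.3 119.9]
  top 1 [0.2 0.3]
  top 3 [0.4 0.4]
```

```bash
python3 -m jog '[[[0,0,0],[0,0,0],0],[[0,0,0],[0,0,0],0],[[0,0,0],[0,0,0],0]]'; python3 -c "
from h import *
go(.5056,.2100,.1084,15.35);print(np.abs(get_obs()['dq']).max());hand_in()"
```

```text
time_s: 15.83
eef_pos: [0.5056, 0.21, 0.1084]
eef_rot: [-0.0, 0.991, 0.133, 0.0]
wrist_force: [0.2, 0.7, -1.7]
opening: 0.147
t 15.83 P [0.5056 0.21   0.1084] yaw 15.31 open 0.147 F [ 0.25  0.68 -1.74]
  shift [0.0, -0.0, -0.0] turn [-0.0001, -0.0002, -0.0007]
0.0011374876233206693
the job is handed in; nothing more can be done
```

I handed the job in at 15.8 s, with the battery seated and the gripper holding the cover plate above the posts. `hand_in` gives no verdict, so I don't know the result.

- **Battery:** I lowered the pack until it touched the floor of its seat, then let go. Before the cover hid it, the top view put it about 1.3 mm off the seat's centre. After that I only saw its end face in the scene view, still between the ribs.
- **Cover plate:** I lifted it by its rib and moved it over the tray, blue edge over blue edge. From the gripper height I put its underside about 20 mm above the posts. The tool was vertical to within 0.001 rad. The arm was nearly still (0.001 rad/s) and the wrist force showed only the plate's weight.
- **Hole alignment:** The top view put holes 1 and 3 about 1 mm from their posts. The scene view put holes 0 and 1 about 1 mm off, assuming that height. I could not see hole 2 directly.
- **Disagreements:**
    - The two cameras differed by about 3.5 mm on where the tray stands, so I used the top view and compared holes with posts within one picture.
    - The scene view's offsets change by about 2.5 mm for every 2 mm of assumed plate height.
    - An automatic hole-finding check on an earlier picture gave wrong numbers (up to 16 mm), so I read the holes by eye from enlarged pictures.
- **Bystanders:** I kept clear of the bottle, screwdriver, tape and screw box and saw nothing move, but I did not measure their positions again at the end.

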